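# Set the bevel angle of the edge sander's table and hold it

## Task

Set the tilting table of the small disc sander to the bevel angle that the red index on its quadrant marks. Give the orange zero pin a quarter turn so that its cross bar comes free, lift it out and lay it gently in the steel dish; then raise the table by its black T-handle until its white pointer stands at the red index, and finish while still holding the table there (it drops if let go) so that I can tighten the clamp. Do not shift the index, and leave the other things on the bench where they stand.

Things in the scene. Friction and masses are not known exactly. Their poses are not given: they have to be found in the camera images.
- sander: Green and grey disc sander, fixed to the bench: base 315 x 236 x 28 mm, motor at the rear up to 207 mm high, 125 mm disc facing front (guard top at z 0.198). Origin on the bench straight below the table's hinge; x points to its rear (away from the operator), y to its left, z up. Its quadrant plate stands upright at y -0.109, radius 90 to 136 mm about the hinge, top at z 0.228.
- table_hinge (a point): Middle of the table's hinge axis, 120 mm above the bench; the axis runs along the sander's y; its axes are the sander's. The table is an aluminium plate 160 x 196 x 8 mm, hinged at its rear edge; front edge 175 mm in front of the hinge axis, top at z 0.124 when level. A black clamp knob outside the quadrant moves with it; leave that alone.
- table_handle (a point): Centre of the table's black T-handle: level cylinder 22 mm in diameter, 40 mm long along y, flat ends, on a 10 mm rod 45 mm in front of the table's edge. At table angle a it lies 220 cos(a) mm in front of the hinge axis (sander's -x) and 220 sin(a) mm above it. Axes turn with the table: y along the hinge, x from handle to hinge.
- bevel_table (a joint): Table angle, rad: 0 level, grows as the front edge rises, stop at 0.88. Table about 0.45 to 0.7 kg on a nearly free hinge, so it falls back when let go; about 3 N at the handle hold it. While the zero pin's cross bar is under the bracket it can rise only about 0.02 rad.
- index_mark (a point): Red index clip, 16 mm wide along the quadrant's rim, on the sander's right; this point is its middle, 144 mm from the hinge axis and 109 mm to the right (sander's -y): 144 cos(i) mm in front of the hinge axis and 144 sin(i) mm above it, i = angle_index. Its x axis points to the hinge axis. Held by a stiff friction clamp.
- angle_index (a joint): Angle of the red index, rad, on the same scale as the table angle (between 0.35 and 0.70); the table's white pointer stands at it when the two are equal.
- pin_slot (a point): Middle of the slot in the table's top (table level), at the sander's x -0.145, y +0.052, z 0.124; axes are the sander's. The slot, in the table and in a fixed bracket right under it, is 34 mm long in x and 12 mm wide in y, and ends 15 mm below the table's top; free space below.
- zero_pin: Loose quarter-turn pin, about 0.07 kg, 60 mm high, standing in the slot. Origin on its axis at the underside of its steel collar (29 mm across, 5 mm thick), which rests on the table; z up. Below: 8 mm shank with a cross bar 28 mm (along its x) x 6 x 6 mm, 18 to 24 mm below the origin. Locked when x lies across the slot; free to lift 24 mm out when x is along the slot within about 10 degrees.
- pin_wing (a point): Middle of the pin's orange wing grip, 24 mm above the pin's origin; axes as the pin's. The wing is 38 mm (x, parallel to the cross bar) x 12 mm (y) x 26 mm high. At the start x is within 0.3 rad of the sander's y; it turns freely either way.
- parts_dish: Loose shallow steel dish, 0.35 kg, on the bench, left or right of the sander's front: 132 mm across the rim, 22 mm high, flat inside 104 mm across, floor 4 mm above the bench. Origin: centre of the underside. It may swap places with the roll of tape.
- tape: Roll of beige tape lying flat, 100 mm across, 25 mm high; bystander. Origin: centre of the underside.
- spool_cream: Cream thread spool standing, 52 mm across, 86 mm high; bystander. Origin: centre of the underside.
- spool_red: Red thread spool standing, 52 mm across, 74 mm high; bystander. Origin: centre of the underside.
- glue_bottle: Standing squeeze bottle with a red spout, 52 mm across, 166 mm high; bystander. Origin: centre of the underside.
- dye_bottle: Standing bottle with a black spout, 42 mm across, 136 mm high; bystander. Origin: centre of the underside.

How it is judged:
On the way, in this order (a step that is already met when the one before it is completed fails the run):
1. the zero pin is out of the table: its collar at least 30 mm above the level table's top (z of zero_pin in the frame of sander above 0.154 m), for 0.1 s.
2. the zero pin lies in the dish, let go and at rest (horizontal distance between zero_pin and parts_dish below 0.055 m and height (world z) of zero_pin below 0.045 m and contact force between zero_pin and parts_dish above 0.1 N and contact force between the fingers and zero_pin below 0.05 N and linear speed of zero_pin below 0.05 m/s), for 0.2 s.
At the end, for the whole second after the job is handed in: The robot's fingers hold the table still (contact of at least 1 N, under 0.05 rad/s) within 0.07 rad (4 degrees) of the red index, that is with the pointer within the index's width, and nothing else carries it; the zero pin lies at rest in the dish (angle between the x axis of table_handle and the x axis of index_mark, either way round below 0.07 rad and velocity of joint bevel_table between -0.05 and 0.05 rad/s and contact force between the fingers and bevel_table above 1 N and horizontal distance between zero_pin and parts_dish below 0.055 m and height (world z) of zero_pin below 0.045 m and contact force between zero_pin and parts_dish above 0.1 N and linear speed of zero_pin below 0.05 m/s); the arm keeps its last pose, push and grip.
It fails at once if the red index is shifted on the quadrant (its middle by more than 5 mm) (distance of index_mark from where it was at the start of the episode above 0.005 m).
It fails at once if the zero pin is dropped or thrown (falls faster than 1 m/s out of the fingers) (contact force between the fingers and zero_pin below 0.01 N and linear speed of zero_pin above 1 m/s).
It fails at once if a bystander (tape, spools, bottles) is moved by more than 30 mm (distance of any of tape, spool_cream, spool_red, glue_bottle, dye_bottle from where it was at the start of the episode above 0.03 m).
It also fails if it takes over 67 s, if anything falls off the work surface, if the arm or the gripper's body presses on something with over 40 N, if the wrist force passes 120 N, or if a joint passes its speed limit or range.

## Robot

A 7-joint arm with a two-finger parallel gripper is mounted at the origin on a cart in front of the work surface, level with it; the furniture and walls round the work are solid. World frame = base frame: x ahead of the robot, y to its left, z up, the work surface at z = 0. Lengths are in m, angles in rad, forces in N, time in s.
With the tool pointing down it reaches from about 0.4 to 0.85 m from the base axis. Payload 10.4 kg.
Tool frame: the origin (TCP) lies on the mounting face of the last link; the fingertips stand 182 mm ahead of it and the grasp point (between the pads) lies 164 mm ahead of it; z points along the fingers, y is the line along which they close (so a half turn about z gives the same grasp; the last joint's range is limited). The gripper opens to 87 mm and grips with 3 to 60 N. Pads are 19 mm wide; open, the fingers measure 117 mm over their backs; the gripper's body (75 mm by 190 mm) begins 51 mm behind the grasp point.
Start: joints at [-1.221, 0.332, -0.065, 1.46, 0.022, 1.35, -0.088], TCP at [0.228, 0.582, 0.405] pointing down, gripper open.
Joint ranges: [-2.6, 2.6], [-0.5, 2.12], [-1.47, 1.34], [0.16, 2.42], [-1.27, 4.41], [0.06, 2.06], [-2.6, 2.6]. Speed limits (rad/s): [2.22, 2.22, 2.79, 2.79, 3.14, 3.14, 3.14].

## Interface

Orientations are given as a unit quaternion [w, x, y, z].
In Python, from plant import readout, eyes, manip gives the robot as it stands. The module is installed in compiled form; this text tells all that it offers.
- The arm moves only by the tool move_arm, never from a script. Its argument "rows" is a list of rows, each an object with "translation": the shift along the world's x, y, z in mm, a list of three; "turn": the turn about the world's z in units of 5 degrees (1.0 is 5 degrees). In form: [{"translation": [x, y, z], "turn": turn}, ...]. A call has 1 to 5 rows; each row shifts and turns the commanded pose from where the row before left it; what a row does not reach is not made up. A row lasts 1/10 s, in which the tool goes at most 50 mm and 8.59 degrees, less where a joint would pass 70% of its speed; a pose out of reach is approached as far as the arm can. A call is refused whole if a number of a shift passes 50 or a number of a turn 1, either way. A call with a gripper value outside its range is refused whole. "gripper" is the opening, from 0 (shut) to 1 (fully open), set as the call begins (left out, the last holds). The fingers move at their own pace and stop on an object; the grip force is fixed at half the most. Time passes only in rows, so rows that do not move let the fingers close. It gives the time, the measured TCP pose, the force, the opening and the grip force at its end, in the units of the state.
- readout.state(): the state, without advancing time (a new reading comes with each control period).
- eyes.camera(name): name is "side" or "top" or "wrist"; returns a dict with "image" (420x560x3 uint8, blue, green, red), "vfov" (degrees; the focal length in pixels is half the picture's height over the tangent of half this angle, whatever the lens; pixels are square), "cx", "cy" (the principal point, pixels), "pose" (4x4, takes a point from camera to world coordinates); the wrist camera has in their place "mount" (4x4, takes a point from camera to tool coordinates, whose origin is the TCP and whose axes are the flange's). Camera axes: x right, y up, looking along -z (the intrinsics and any distortion apply to the point x, -y, -z); pixel columns grow to the right and rows downward; lengths in m; the calibration is good to about 2 mm. A picture is of the moment at which its call begins: read the wrist's pose just before it. There is no depth.
- manip.finish_job(): hands the job in; it is judged then, once.
The state is a dict: "time_s": time; "qpos": joint angles; "qd": joint speeds; "joint_torque": joint torques, N m; "tcp_pos": TCP position; "eef_rot": TCP orientation; "ft_force": force on the tool from outside, world axes, zero at the start; "wrist_torque": the same for the moment, N m; "gripper_width": finger opening in m; "grip_force": force on a finger pad.
Only numpy, scipy, OpenCV 4.12 (cv2) and the standard library are available. Lean on these libraries where they do the work, as an engineer would, in place of code of your own. Each camera call takes 0.05 s, during which the arm holds its last target. There are 200 camera calls.

## Working session

There is one attempt and no reset: what is moved stays moved. The work goes in short steps, Python scripts to look and compute and a tool call to move; the robot and the scene stay as the last step left them, time stands still between calls to the robot, and variables do not carry over. Pictures are saved under pics/ and viewed, at most 10 in all, crops included, and the job is handed in when it is done.

Besides the shell and the picture viewer there is one more tool, called after "Call:" as name(argument=value, ...), one argument or row to a line, values as JSON. move_arm: Moves the arm, as the interface text tells. Its arguments: {"type":"object","properties":{"rows":{"type":"array"},"gripper":{"type":"number"}},"required":["rows"]}

```bash
mkdir -p pics
cat > h.py <<'E'
import numpy as np,cv2
from plant import readout,eyes,manip
from scipy.spatial.transform import Rotation as R
def cam(n):
    s=readout.state();c=eyes.camera(n)
    if 'mount' in c:
        T=np.eye(4);q=s['eef_rot'];T[:3,:3]=R.from_quat([q[1],q[2],q[3],q[0]]).as_matrix();T[:3,3]=s['tcp_pos'];c['pose']=T@c['mount']
    return c
def f(c): return 210/np.tan(np.radians(c['vfov']/2))
def ray(c,u,v):
    d=np.array([(u-c['cx'])/f(c),-(v-c['cy'])/f(c),-1]);P=np.array(c['pose']);return P[:3,3],P[:3,:3]@d
def onz(c,u,v,z):
    o,d=ray(c,u,v);return o+d*(z-o[2])/d[2]
def proj(c,p):
    P=np.array(c['pose']);q=P[:3,:3].T@(np.array(p)-P[:3,3]);return c['cx']+f(c)*q[0]/-q[2],c['cy']-f(c)*q[1]/-q[2]
E
python3 - <<'E'
from h import *
print(readout.state())
for n in('side','top','wrist'):
    c=cam(n);cv2.imwrite(f'pics/{n}0.png',c['image']);print(n,c['vfov'],c['cx'],c['cy'],[k for k in c],np.round(c['pose'],3).tolist())
E
```

```text
{'time_s': 0.0, 'qpos': array([-1.22059409,  0.33289843, -0.06468509,  1.46091462,  0.02159697,
        1.34988553, -0.08852051]), 'qd': array([ 0.00112902,  0.00165291, -0.00158394, -0.00062766,  0.00021711,
       -0.00061693, -0.00108146]), 'joint_torque': array([-1.19281181e-04, -6.23266625e+01,  2.43683020e-02, -3.89892983e+01,
       -6.13273401e-02,  3.97630013e-02,  1.38874220e-04]), 'tcp_pos': array([0.22760056, 0.58196142, 0.40394987]), 'eef_rot': array([-9.84854647e-05,  1.85330808e-01,  9.82675936e-01, -6.98436521e-04]), 'ft_force': array([-0.08772404, -0.01666383,  0.04503983]), 'wrist_torque': array([-0.03362098, -0.03558758,  0.02728862]), 'grip_force': 0.0, 'gripper_width': 0.08707415365635972}
side 55.273425339223635 283.2917159393426 215.453037636378 ['image', 'vfov', 'cx', 'cy', 'pose'] [[0.95, 0.165, -0.265, 0.323], [-0.312, 0.551, -0.774, -0.816], [0.018, 0.818, 0.575, 0.683], [0.0, 0.0, 0.0, 1.0]]
top 57.17111485814844 276.30615723865844 213.22972520980122 ['image', 'vfov', 'cx', 'cy', 'pose'] [[-0.024, 0.983, -0.183, 0.398], [-0.999, -0.029, -0.023, -0.026], [-0.028, 0.182, 0.983, 1.136], [0.0, 0.0, 0.0, 1.0]]
wrist 58.62104165459487 283.23189510465323 211.6995547167109 ['image', 'vfov', 'cx', 'cy', 'mount', 'pose'] [[0.362, -0.905, -0.222, 0.167], [0.932, 0.352, 0.088, 0.605], [-0.001, -0.239, 0.971, 0.384], [0.0, 0.0, 0.0, 1.0]]
```

View pics/side0.png

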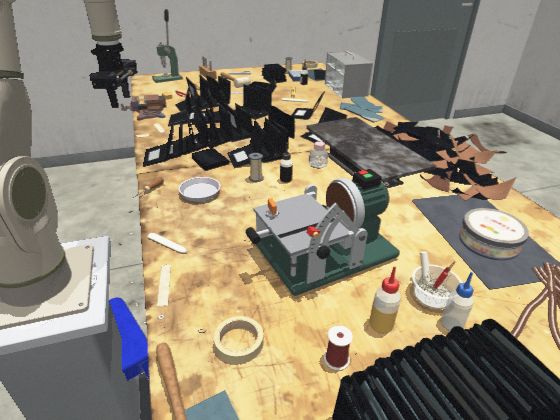

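View pics/top0.png

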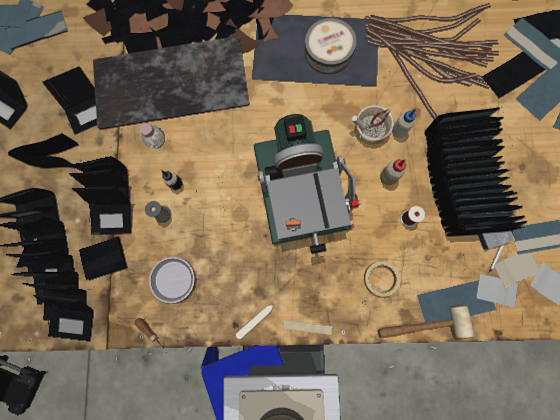

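The side view shows the dish at (200,188), the pin at (272,207), the handle at (253,236) and the red index at (313,231). In the top view the dish is at (172,281), the pin at (292,223), the handle at (318,247), the index at (354,203) and the tape at (382,279). I'll enlarge the sander area in both views next.

Run:
```python
from h import *
a=cv2.imread('pics/top0.png')[140:265,245:375];b=cv2.imread('pics/side0.png')[165:300,235:405]
a=cv2.resize(a,None,fx=3.4,fy=3.4,interpolation=2)
b=cv2.resize(b,None,fx=2.1,fy=2.1,interpolation=2)
o=np.zeros((600,800,3),'u1');o[:425,:a.shape[1]]=a[:425];o[:b.shape[0],442:442+b.shape[1]]=b[:,:358];cv2.imwrite('pics/z.png',o[:430])
for n in('top','side'):
    im=cv2.imread(f'pics/{n}0.png');h=cv2.cvtColor(im,cv2.COLOR_BGR2HSV)
    for nm,lo,hi in(('red',(0,170,110),(5,255,255)),('orange',(7,170,140),(14,255,255))):
        m=cv2.inRange(h,lo,hi)
        k,_,st,ce=cv2.connectedComponentsWithStats(m)
        print(n,nm,[(st[i].tolist(),ce[i].round(1).tolist()) for i in range(1,k) if st[i,4]>8])
```

```text
top red [([289, 125, 6, 8, 38], [291.7, 128.8]), ([351, 198, 8, 8, 34], [354.6, 202.3])]
top orange [([286, 221, 14, 4, 45], [292.1, 222.4])]
side red [([359, 170, 9, 5, 25], [362.8, 172.0]), ([307, 227, 13, 9, 61], [311.4, 230.3]), ([389, 267, 6, 16, 36], [392.0, 276.2]), ([439, 274, 7, 8, 25], [442.0, 277.0]), ([382, 281, 17, 12, 84], [389.7, 287.7]), ([436, 281, 3, 6, 9], [437.0, 283.0])]
side orange [([268, 199, 8, 14, 33], [272.2, 206.2])]
```

View pics/z.png

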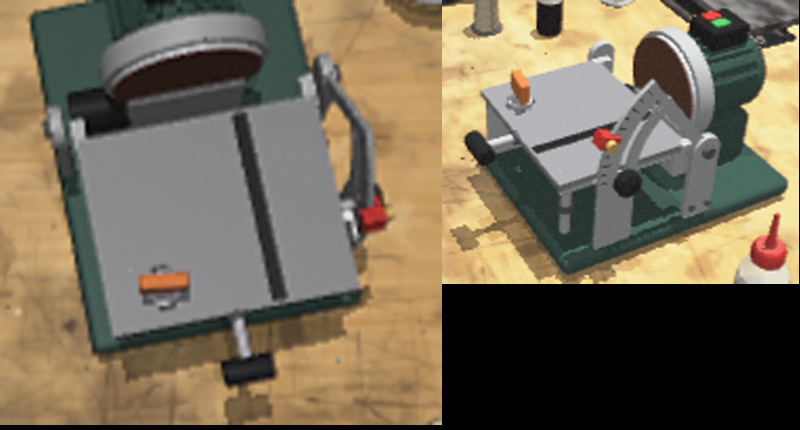

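The crops show the table's front corners at top-view pixels (278.2,239.1) and (350.9,225.3). The rear-left corner is at (267.9,180.6), and the handle's middle is near (318,249).

```bash
cat >> h.py <<'E'
def tri(c1,p1,c2,p2):
    o1,d1=ray(c1,*p1);o2,d2=ray(c2,*p2)
    s=np.linalg.lstsq(np.c_[d1,-d2],o2-o1,rcond=None)[0];a=o1+s[0]*d1;b=o2+s[1]*d2
    return (a+b)/2,np.linalg.norm(a-b)
E
python3 - <<'E'
from h import *
t=cam('top');s=cam('side')
for n,u,v in(('FL',278.2,239.1),('FR',350.9,225.3),('RL',267.9,180.6),('RR',337.9,168.8)): print(n,onz(t,u,v,.124).round(4))
print('handle',onz(t,318,249,.125).round(4),onz(s,252.5,235.5,.12).round(4))
print('index',tri(t,(354.6,202.3),s,(311.4,230.3)))
print('pin',tri(t,(292.1,222.4),s,(272.2,206.2)),onz(t,292.1,222.4,.161))
for c,n in((t,'top'),(s,'side')):
    h=cv2.cvtColor(c['image'],cv2.COLOR_BGR2HSV)
print('dish',onz(t,172.3,281,.02).round(4),onz(s,200,187,.02).round(4))
print('tape',onz(t,382,279,.025),'spool',onz(t,155,208,.086),'dye',onz(t,167,175,.12))
E
```

```text
FL [ 0.517  -0.0055  0.124 ]
FR [ 0.5484 -0.1985  0.124 ]
RL [0.6774 0.0184 0.124 ]
RR [ 0.7044 -0.1725  0.124 ]
handle [ 0.4881 -0.109   0.125 ] [ 0.4908 -0.1115  0.12  ]
index (array([ 0.59741762, -0.20174022,  0.17741431]), np.float64(0.003096745752852817))
pin (array([ 0.55789252, -0.04331954,  0.14360769]), np.float64(0.0009093235146709507)) [ 0.55464816 -0.0429277   0.161     ]
dish [0.4166 0.3039 0.02  ] [0.4244 0.3044 0.02  ]
tape [ 0.40761356 -0.29359303  0.025     ] spool [0.61850673 0.33839914 0.086     ] dye [0.70320521 0.29639302 0.12      ]
```

Call:
move_arm(
  rows=[
    {"translation":[18,-40,4],"turn":-0.8},
    {"translation":[18,-40,4],"turn":-0.8},
    {"translation":[18,-40,4],"turn":-0.8},
    {"translation":[18,-40,4],"turn":-0.8},
    {"translation":[18,-40,4],"turn":-0.8},
  ],
  gripper=1,
)

```text
time_s: 0.75
tcp_pos: [0.3181, 0.3803, 0.4249]
eef_rot: [-0.0, 0.355, 0.935, 0.0]
ft_force: [1.0, 0.7, -0.4]
gripper_width: 0.0869
grip_force: 0.0
```

Call:
move_arm(
  rows=[
    {"translation":[18,-40,4],"turn":-0.8},
    {"translation":[18,-40,4],"turn":-0.8},
    {"translation":[18,-40,4],"turn":-0.8},
    {"translation":[18,-40,4],"turn":-0.8},
    {"translation":[18,-40,4],"turn":-0.8},
  ],
)

```text
time_s: 1.25
tcp_pos: [0.408, 0.1802, 0.4451]
eef_rot: [0.0, 0.511, 0.859, 0.0]
ft_force: [0.4, 1.6, -0.2]
gripper_width: 0.0869
grip_force: 0.0
```

Call:
move_arm(
  rows=[
    {"translation":[18,-40,4],"turn":-0.8},
    {"translation":[18,-40,4],"turn":-0.8},
    {"translation":[18,-40,4],"turn":-0.8},
    {"translation":[18,-40,4],"turn":-0.8},
    {"translation":[0,0,0],"turn":-0.8},
  ],
)

```text
time_s: 1.75
tcp_pos: [0.4808, 0.0162, 0.4615]
eef_rot: [0.001, 0.656, 0.755, 0.0]
ft_force: [-0.4, -0.0, -0.5]
gripper_width: 0.0868
grip_force: 0.0
```

```bash
cat >> h.py <<'E'
def masks(c,lo,hi,n=8):
    m=cv2.inRange(cv2.cvtColor(c['image'],cv2.COLOR_BGR2HSV),lo,hi)
    cs=sorted(cv2.findContours(m,0,2)[0],key=cv2.contourArea)[::-1]
    return [x for x in cs if cv2.contourArea(x)>n]
def rd():
    s=readout.state();q=s['eef_rot'];y=R.from_quat([q[1],q[2],q[3],q[0]]).as_matrix()[:,1]
    print(round(s['time_s'],2),s['tcp_pos'].round(4),'line',round(np.degrees(np.arctan2(y[1],y[0])),1),'q7',s['qpos'].round(2)[-1],'w',round(s['gripper_width'],4),'gf',round(s['grip_force'],1),s['ft_force'].round(1))
E
python3 - <<'E'
from h import *
rd();c=cam('wrist');cv2.imwrite('pics/w1.png',c['image'])
for k in masks(c,(7,150,100),(15,255,255),50)[:2]:
    r=cv2.minAreaRect(k);print(r);b=cv2.boxPoints(r);p=np.array([onz(c,*q,.161)[:2] for q in b]);print(p.round(4).tolist(),p.mean(0))
for k in masks(c,(0,150,80),(5,255,255),20)[:4]:print('red',cv2.minAreaRect(k))
print('proj pin',proj(c,(.555,-.045,.161)))
E
```

```text
1.75 [0.4808 0.0162 0.4615] line 8.0 q7 -0.0 w 0.0868 gf 0.0 [-0.4 -0.  -0.5]
((78.16370391845703, 73.58878326416016), (9.49472713470459, 41.077186584472656), 1.9091525077819824)
[[0.3207, 0.0765], [0.3214, 0.1043], [0.328, 0.105], [0.3274, 0.0772]] [0.32439136 0.09073651]
((81.5, 11.0), (22.0, 13.0), 90.0)
[[0.3218, 0.138], [0.3305, 0.1392], [0.3307, 0.1255], [0.3219, 0.1243]] [0.3262151  0.13175317]
proj pin (np.float64(362.0534103093788), np.float64(290.9019090271486))
```

View pics/w1.png

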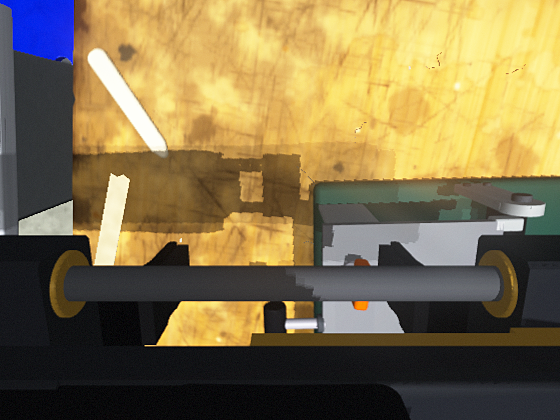

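The wrist view shows the pin at (362,285), half hidden by the gripper bar, and the handle at (275,320). Moving the tool toward -y will bring the pin clear.

Call:
move_arm(
  rows=[
    {"translation":[6,-40,0],"turn":0},
    {"translation":[6,-40,0],"turn":0},
    {"translation":[6,-40,0],"turn":0},
    {"translation":[0,-40,0],"turn":0.2},
    {"translation":[0,0,0],"turn":0},
  ],
)

```text
time_s: 2.3
tcp_pos: [0.4967, -0.1427, 0.4609]
eef_rot: [0.001, 0.647, 0.763, -0.001]
ft_force: [1.1, 0.1, 0.2]
gripper_width: 0.0869
grip_force: 0.0
```

Run:
```python
from h import *
rd();c=cam('wrist');cv2.imwrite('pics/w2.png',c['image'])
for k in masks(c,(4,130,100),(16,255,255),50)[:4]:
    r=cv2.minAreaRect(k);print(r);b=cv2.boxPoints(r);p=np.array([onz(c,*q,.161)[:2] for q in b]);print(p.round(4).tolist(),p.mean(0))
for k in masks(c,(0,150,80),(5,255,255),20)[:4]:print('red',cv2.minAreaRect(k))
```

```text
2.3 [ 0.4967 -0.1427  0.4609] line 9.4 q7 0.39 w 0.0869 gf 0.0 [1.1 0.1 0.2]
((384.6891784667969, 87.3648681640625), (22.193862915039062, 56.060054779052734), 9.462322235107422)
[[0.5466, -0.0645], [0.5448, -0.027], [0.5604, -0.0268], [0.5628, -0.0644]] [ 0.55364657 -0.04567287]
((68.2726058959961, 65.13973236083984), (13.805349349975586, 33.79164505004883), 2.12109637260437)
[[0.3262, -0.0795], [0.3265, -0.0569], [0.336, -0.0556], [0.3358, -0.0782]] [ 0.33113264 -0.06757409]
((312.0, 191.0), (18.0, 20.0), 90.0)
[[0.5076, -0.122], [0.5225, -0.1195], [0.5252, -0.1332], [0.5101, -0.1357]] [ 0.51634863 -0.12758578]
((174.50001525878906, 120.00001525878906), (11.840282440185547, 14.82227897644043), 37.87498474121094)
[[0.4018, -0.0952], [0.4076, -0.0859], [0.4147, -0.0898], [0.409, -0.0992]] [ 0.40829027 -0.09251633]
red ((389.92193603515625, 311.0985107421875), (20.7911376953125, 6.097107887268066), 52.4314079284668)
```

View pics/w2.png

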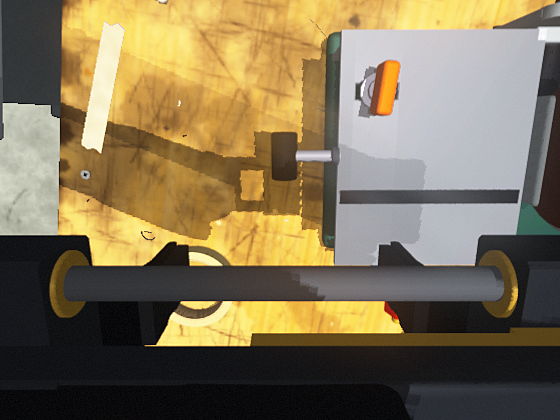

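The wing is clear now: top centre at (385,87), axis at 93° in the world, and the handle at (284,155). Next I line up over the pin and go down.

Call:
move_arm(
  rows=[
    {"translation":[19,32,0],"turn":-0.6},
    {"translation":[19,33,0],"turn":-0.6},
    {"translation":[19,32,-20],"turn":0},
    {"translation":[0,0,-40],"turn":0},
    {"translation":[0,0,-40],"turn":0},
  ],
)

```text
time_s: 2.85
tcp_pos: [0.555, -0.0375, 0.3594]
eef_rot: [-0.0, 0.682, 0.731, 0.001]
ft_force: [0.1, 0.2, 0.0]
gripper_width: 0.087
grip_force: 0.0
```

Call:
move_arm(
  rows=[
    {"translation":[0,0,-20],"turn":0},
    {"translation":[0,0,-15],"turn":0},
    {"translation":[0,0,-8],"turn":0},
    {"translation":[0,0,0],"turn":0},
  ],
)

```text
time_s: 3.25
tcp_pos: [0.5546, -0.0403, 0.3174]
eef_rot: [-0.0, 0.684, 0.73, -0.0]
ft_force: [0.7, -0.1, 0.3]
gripper_width: 0.0868
grip_force: 0.0
```

Run:
```python
from h import *
rd()
```

```text
3.25 [ 0.5546 -0.0403  0.3174] line 3.7 q7 0.2 w 0.0868 gf 0.0 [ 0.7 -0.1  0.3]
```

Call:
move_arm(
  rows=[
    {"translation":[-1,-5,0],"turn":0},
    {"translation":[0,0,0],"turn":0},
  ],
)

```text
time_s: 3.45
tcp_pos: [0.5538, -0.0468, 0.3189]
eef_rot: [0.001, 0.685, 0.729, 0.001]
ft_force: [0.6, -0.7, 0.1]
gripper_width: 0.0873
grip_force: 0.0
```

Call:
move_arm(
  rows=[
    {"translation":[0,0,0],"turn":0},
    {"translation":[0,0,0],"turn":0},
    {"translation":[0,0,0],"turn":0},
    {"translation":[0,0,0],"turn":0},
    {"translation":[0,0,0],"turn":0},
  ],
  gripper=0,
)

```text
time_s: 3.95
tcp_pos: [0.5536, -0.0459, 0.3178]
eef_rot: [-0.0, 0.684, 0.729, 0.0]
ft_force: [-0.7, -0.9, -0.2]
gripper_width: 0.0551
grip_force: 0.0
```

Run:
```python
from h import *
rd()
```

```text
3.95 [ 0.5536 -0.0459  0.3178] line 3.6 q7 0.21 w 0.0551 gf 0.0 [-0.7 -0.9 -0.2]
```

Call:
move_arm(
  rows=[
    {"translation":[0,0,0],"turn":0},
    {"translation":[0,0,0],"turn":0},
    {"translation":[0,0,0],"turn":0},
    {"translation":[0,0,0],"turn":0},
    {"translation":[0,0,0],"turn":0},
  ],
)

```text
time_s: 4.45
tcp_pos: [0.5537, -0.0459, 0.3178]
eef_rot: [0.0, 0.684, 0.729, 0.0]
ft_force: [-0.7, -0.9, -0.3]
gripper_width: 0.0151
grip_force: 0.2
```

Call:
move_arm(
  rows=[
    {"translation":[0,0,0],"turn":0},
    {"translation":[0,0,0],"turn":0},
    {"translation":[0,0,0],"turn":0},
    {"translation":[0,0,0],"turn":0},
  ],
)

```text
time_s: 4.85
tcp_pos: [0.5536, -0.0459, 0.3178]
eef_rot: [0.0, 0.684, 0.729, 0.0]
ft_force: [0.5, -0.7, 0.6]
gripper_width: 0.0117
grip_force: 30.0
```

Call:
move_arm(
  rows=[
    {"translation":[0,0,0],"turn":-1},
    {"translation":[0,0,0],"turn":-1},
    {"translation":[0,0,0],"turn":-1},
    {"translation":[0,0,0],"turn":-1},
    {"translation":[0,0,0],"turn":-1},
  ],
)

```text
time_s: 5.35
tcp_pos: [0.5536, -0.0459, 0.3178]
eef_rot: [-0.0, 0.827, 0.562, 0.0]
ft_force: [0.2, 1.0, -0.4]
gripper_width: 0.012
grip_force: 30.0
```

Call:
move_arm(
  rows=[
    {"translation":[0,0,0],"turn":-1},
    {"translation":[0,0,0],"turn":-1},
    {"translation":[0,0,0],"turn":-1},
    {"translation":[0,0,0],"turn":-1},
    {"translation":[0,0,0],"turn":-1},
  ],
)

```text
time_s: 5.85
tcp_pos: [0.5536, -0.0459, 0.3178]
eef_rot: [-0.0, 0.929, 0.37, -0.0]
ft_force: [-0.7, -0.3, 0.0]
gripper_width: 0.012
grip_force: 30.0
```

Call:
move_arm(
  rows=[
    {"translation":[0,0,0],"turn":-1},
    {"translation":[0,0,0],"turn":-1},
    {"translation":[0,0,0],"turn":-1},
    {"translation":[0,0,0],"turn":-1},
    {"translation":[0,0,0],"turn":-1},
  ],
)

```text
time_s: 6.35
tcp_pos: [0.5536, -0.0459, 0.3178]
eef_rot: [-0.0, 0.987, 0.16, -0.0]
ft_force: [-0.9, -0.3, 1.0]
gripper_width: 0.0117
grip_force: 30.0
```

Call:
move_arm(
  rows=[
    {"translation":[0,0,0],"turn":-1},
    {"translation":[0,0,0],"turn":-0.9},
    {"translation":[0,0,0],"turn":0},
    {"translation":[0,0,0],"turn":0},
  ],
)

```text
time_s: 6.75
tcp_pos: [0.5536, -0.0458, 0.3178]
eef_rot: [0.0, 0.997, 0.081, 0.0]
ft_force: [0.2, 0.0, 0.7]
gripper_width: 0.0118
grip_force: 30.0
```

Run:
```python
from h import *
rd();print(readout.state()['wrist_torque'])
```

```text
6.75 [ 0.5536 -0.0458  0.3178] line -80.7 q7 -1.19 w 0.0118 gf 30.0 [0.2 0.  0.7]
[-0.02344845  0.1714916  -0.00359787]
```

Turned to the slot direction. I'll lift slowly and watch the force.

Call:
move_arm(
  rows=[
    {"translation":[0,0,5],"turn":0},
    {"translation":[0,0,5],"turn":0},
    {"translation":[0,0,5],"turn":0},
    {"translation":[0,0,5],"turn":0},
    {"translation":[0,0,5],"turn":0},
  ],
)

```text
time_s: 7.25
tcp_pos: [0.5536, -0.046, 0.3433]
eef_rot: [-0.0, 0.997, 0.08, 0.0]
ft_force: [-0.6, -0.6, -0.4]
gripper_width: 0.0117
grip_force: 30.0
```

Call:
move_arm(
  rows=[
    {"translation":[0,0,15],"turn":0},
    {"translation":[0,0,20],"turn":0},
    {"translation":[0,0,20],"turn":0},
    {"translation":[0,0,20],"turn":0},
    {"translation":[0,0,20],"turn":0},
  ],
)

```text
time_s: 7.75
tcp_pos: [0.5535, -0.0461, 0.4396]
eef_rot: [-0.0, 0.997, 0.08, 0.0]
ft_force: [-0.7, -0.3, -0.2]
gripper_width: 0.0115
grip_force: 30.0
```

Run:
```python
from h import *
rd();s=cam('side');t=cam('top')
a=cv2.resize(s['image'][110:290,180:400],None,fx=2,fy=2);b=cv2.resize(t['image'][230:330,110:230],None,fx=3,fy=3)
o=np.zeros((360,800,3),'u1');o[:,:440]=a;o[:300,440:]=b;cv2.imwrite('pics/s2.png',o)
# dish rim ellipse from both views
```

```text
7.75 [ 0.5535 -0.0461  0.4396] line -80.9 q7 -1.27 w 0.0115 gf 30.0 [-0.7 -0.3 -0.2]
```

View pics/s2.png

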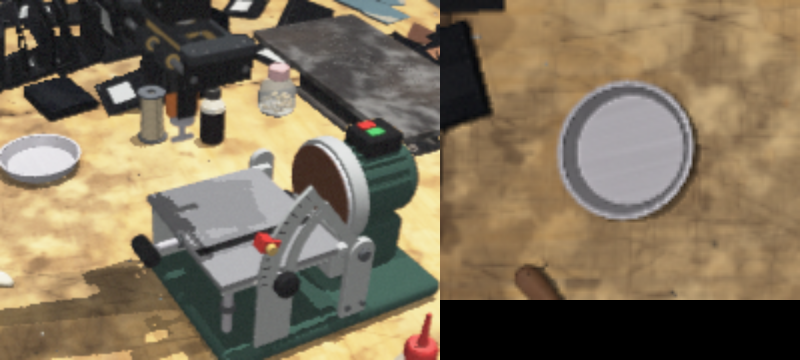

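Both are in clear view: the pin is out and held upright, and the dish is centred at full top-view pixel (172,280). I'll carry the pin to the dish now.

Call:
move_arm(
  rows=[
    {"translation":[-10,26,0],"turn":0},
    {"translation":[-17,44,0],"turn":0},
    {"translation":[-17,44,0],"turn":0},
    {"translation":[-17,44,0],"turn":0},
    {"translation":[-17,44,0],"turn":0},
  ],
)

```text
time_s: 8.35
tcp_pos: [0.4744, 0.1574, 0.4379]
eef_rot: [-0.0, 0.997, 0.08, 0.0]
ft_force: [0.7, 1.5, -1.2]
gripper_width: 0.0118
grip_force: 30.0
```

Call:
move_arm(
  rows=[
    {"translation":[-17,44,0],"turn":0},
    {"translation":[-17,44,-10],"turn":0},
    {"translation":[-15,40,-20],"turn":0},
    {"translation":[-8,20,-40],"turn":0},
    {"translation":[0,0,-40],"turn":0},
  ],
)

```text
time_s: 8.85
tcp_pos: [0.4166, 0.3076, 0.3265]
eef_rot: [-0.001, 0.997, 0.083, 0.0]
ft_force: [-0.2, -0.5, -0.1]
gripper_width: 0.0116
grip_force: 30.0
```

Run:
```python
from h import *
rd()
```

```text
8.85 [0.4166 0.3076 0.3265] line -80.5 q7 -2.04 w 0.0116 gf 30.0 [-0.2 -0.5 -0.1]
```

Call:
move_arm(
  rows=[
    {"translation":[1,-2,-35],"turn":0},
    {"translation":[1,-1,-30],"turn":0},
    {"translation":[0,0,-20],"turn":0},
    {"translation":[0,0,-8],"turn":0},
    {"translation":[0,0,0],"turn":0},
  ],
)

```text
time_s: 9.35
tcp_pos: [0.4204, 0.3009, 0.2341]
eef_rot: [0.001, 0.997, 0.08, -0.001]
ft_force: [0.5, 0.2, -0.1]
gripper_width: 0.0119
grip_force: 30.0
```

Run:
```python
from h import *
rd();s=cam('side')
a=cv2.resize(s['image'][80:230,100:300],None,fx=4,fy=4,interpolation=2);cv2.imwrite('pics/s3.png',a)
```

```text
9.35 [0.4204 0.3009 0.2341] line -80.9 q7 -1.96 w 0.0119 gf 30.0 [ 0.5  0.2 -0.1]
```

View pics/s3.png

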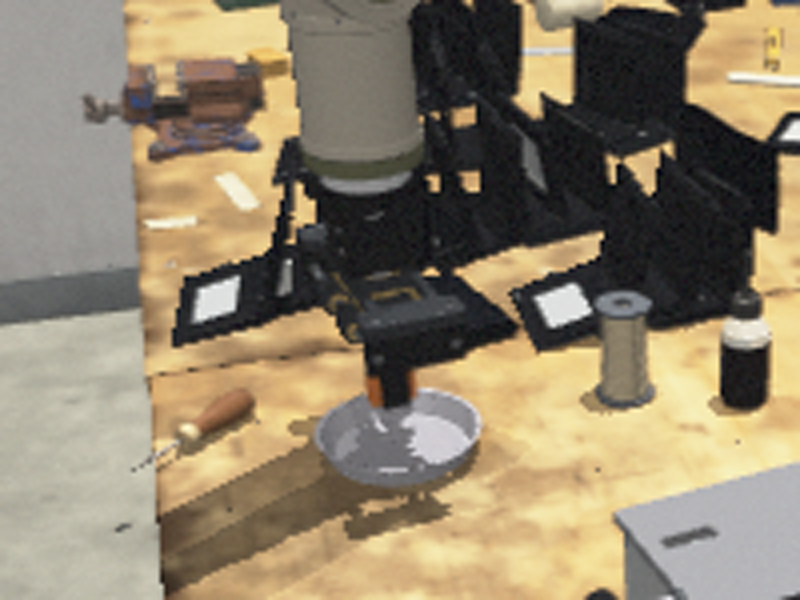

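The crop shows the pin upright over the dish's middle, around (390,430). I'll lower it the last few millimetres.

Call:
move_arm(
  rows=[
    {"translation":[0,0,-4],"turn":0},
    {"translation":[0,0,-3],"turn":0},
    {"translation":[0,0,-2],"turn":0},
    {"translation":[0,0,0],"turn":0},
  ],
)

```text
time_s: 9.8
tcp_pos: [0.4206, 0.3011, 0.2258]
eef_rot: [0.0, 0.997, 0.08, 0.0]
ft_force: [0.3, 0.4, 0.0]
gripper_width: 0.012
grip_force: 30.0
```

Call:
move_arm(
  rows=[
    {"translation":[0,0,-1],"turn":0},
    {"translation":[0,0,-1],"turn":0},
    {"translation":[0,0,0],"turn":0},
  ],
)

```text
time_s: 10.1
tcp_pos: [0.4206, 0.3011, 0.2237]
eef_rot: [0.0, 0.997, 0.08, -0.0]
ft_force: [-0.4, -0.5, -0.3]
gripper_width: 0.0118
grip_force: 30.0
```

Call:
move_arm(
  rows=[
    {"translation":[0,0,-1],"turn":0},
    {"translation":[0,0,-1],"turn":0},
    {"translation":[0,0,0],"turn":0},
  ],
)

```text
time_s: 10.4
tcp_pos: [0.4207, 0.3011, 0.2218]
eef_rot: [0.0, 0.997, 0.08, 0.0]
ft_force: [-0.8, -0.9, -0.6]
gripper_width: 0.0117
grip_force: 30.0
```

Call:
move_arm(
  rows=[
    {"translation":[0,0,0],"turn":0},
    {"translation":[0,0,0],"turn":0},
    {"translation":[0,0,0],"turn":0},
    {"translation":[0,0,0],"turn":0},
    {"translation":[0,0,0],"turn":0},
  ],
  gripper=1,
)

```text
time_s: 10.9
tcp_pos: [0.4206, 0.3011, 0.2218]
eef_rot: [0.0, 0.997, 0.08, 0.0]
ft_force: [0.2, -0.6, -0.3]
gripper_width: 0.0434
grip_force: 0.0
```

Call:
move_arm(
  rows=[
    {"translation":[0,0,0],"turn":0},
    {"translation":[0,0,0],"turn":0},
    {"translation":[0,0,0],"turn":0},
    {"translation":[0,0,0],"turn":0},
    {"translation":[0,0,0],"turn":0},
  ],
)

```text
time_s: 11.4
tcp_pos: [0.4206, 0.3011, 0.2218]
eef_rot: [0.0, 0.997, 0.08, 0.0]
ft_force: [-0.2, -0.1, 0.5]
gripper_width: 0.0824
grip_force: 0.0
```

Call:
move_arm(
  rows=[
    {"translation":[0,0,10],"turn":0},
    {"translation":[0,0,30],"turn":0},
    {"translation":[0,0,40],"turn":0},
    {"translation":[0,0,40],"turn":0},
    {"translation":[0,0,40],"turn":0},
  ],
)

```text
time_s: 11.9
tcp_pos: [0.4205, 0.3006, 0.3842]
eef_rot: [-0.0, 0.997, 0.079, 0.0]
ft_force: [0.4, 1.0, -0.2]
gripper_width: 0.087
grip_force: 0.0
```

Call:
move_arm(
  rows=[
    {"translation":[0,-30,20],"turn":0},
    {"translation":[0,-45,10],"turn":0},
    {"translation":[0,-45,0],"turn":0},
    {"translation":[0,-45,0],"turn":0},
    {"translation":[0,-45,0],"turn":0},
  ],
)

```text
time_s: 12.4
tcp_pos: [0.4204, 0.0889, 0.4124]
eef_rot: [-0.0, 0.997, 0.079, 0.0]
ft_force: [0.9, -0.3, 1.6]
gripper_width: 0.087
grip_force: 0.0
```

Run:
```python
from h import *
rd();s=cam('side');t=cam('top')
a=cv2.resize(s['image'][160:215,160:240],None,fx=5,fy=5,interpolation=2);b=cv2.resize(t['image'][240:315,132:212],None,fx=5,fy=5,interpolation=2)
o=np.zeros((375,800,3),'u1');o[:275,:400]=a;o[:,400:]=b;cv2.imwrite('pics/d.png',o)
```

```text
12.4 [0.4204 0.0889 0.4124] line -80.9 q7 -1.85 w 0.087 gf 0.0 [ 0.9 -0.3  1.6]
```

View pics/d.png

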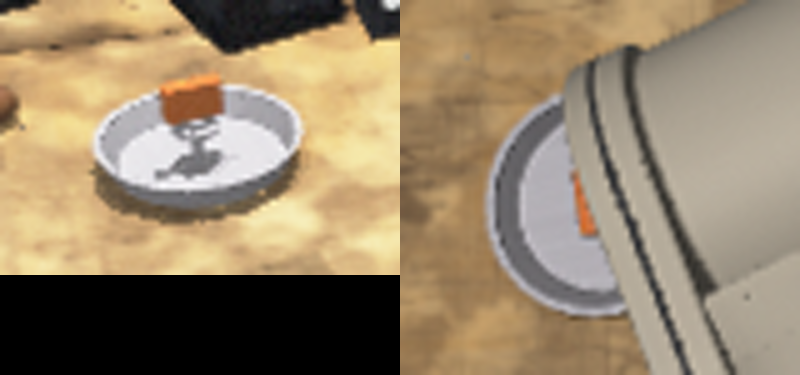

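The pin stands upright and at rest on its cross bar near the dish's middle (side crop (192,120)). Its collar is about 28 mm above the bench, so it is within the limits. Next is the handle.

Run:
```python
from h import *
c=cam('wrist');m=c['mount'];T=np.eye(4);T[:3,:3]=R.from_quat([.647,.763,-.001,.001]).as_matrix();T[:3,3]=[.4967,-.1427,.4609]
c['pose']=T@m
im=cv2.imread('pics/w2.png');roi=im[110:200,255:310].max(2)<70
ys,xs=np.nonzero(roi);print(xs.min()+255,xs.max()+255,ys.min()+110,ys.max()+110,np.median(xs)+255,np.median(ys)+110)
hx,hy=np.median(xs)+255,np.median(ys)+110
print('handle',onz(c,hx,hy,.126)[:2],onz(c,hx,hy,.12)[:2])
for n,u,v in(('FL',341,30),('FRfrontedge',337,200)):print(n,onz(c,u,v,.124)[:2])
s=cam('side');t=cam('top');y=np.radians(9.1);H=np.array([.7055,-.0744,.12]);ex=np.array([np.cos(y),np.sin(y),0]);ey=np.array([-np.sin(y),np.cos(y),0])
for cc,lab,p in((s,'side',(311.4,230.3)),(t,'top',(354.6,202.3))):
    o,d=ray(cc,*p);k=(-.109-ey@(o-H))/(ey@d);q=o+k*d-H;print(lab,-ex@q,q[2],np.arctan2(q[2],-ex@q),np.hypot(q[2],ex@q))
```

```text
272 296 154 180 284.0 171.0
handle [ 0.4938172  -0.12116674] [ 0.49396206 -0.12198106]
FL [ 0.51933113 -0.00561713]
FRfrontedge [ 0.54326897 -0.13868594]
side 0.12885767024664144 0.057879881248599996 0.42216917552481537 0.14125997251431213
top 0.1256508797202321 0.05879137531042877 0.43763507166554183 0.13872479729795942
```

Call:
move_arm(
  rows=[
    {"translation":[14,-40,0],"turn":0},
    {"translation":[14,-40,0],"turn":0},
    {"translation":[14,-40,0],"turn":0},
    {"translation":[14,-40,0],"turn":0},
    {"translation":[14,-39,0],"turn":0},
  ],
)

```text
time_s: 13.15
tcp_pos: [0.4912, -0.1083, 0.4124]
eef_rot: [-0.0, 0.997, 0.081, 0.001]
ft_force: [0.9, 1.6, -0.9]
gripper_width: 0.0868
grip_force: 0.0
```

Call:
move_arm(
  rows=[
    {"translation":[0,0,0],"turn":0},
    {"translation":[0,0,-20],"turn":0},
    {"translation":[0,0,-20],"turn":0},
    {"translation":[0,0,0],"turn":0},
  ],
)

```text
time_s: 13.55
tcp_pos: [0.4904, -0.1059, 0.3698]
eef_rot: [0.001, 0.997, 0.081, -0.002]
ft_force: [-0.7, -0.0, -0.9]
gripper_width: 0.0873
grip_force: 0.0
```

Run:
```python
from h import *
rd();c=cam('wrist');print(proj(c,(.4905,-.1098,.12)))
s=cam('side');cv2.imwrite('pics/e.png',np.hstack([cv2.resize(c['image'],(400,300)),cv2.resize(s['image'][120:300,210:450],(400,300))]))
```

```text
13.55 [ 0.4904 -0.1059  0.3698] line -80.7 q7 -1.16 w 0.0873 gf 0.0 [-0.7 -0.  -0.9]
(np.float64(288.6203275020392), np.float64(223.57979903424692))
```

View pics/e.png

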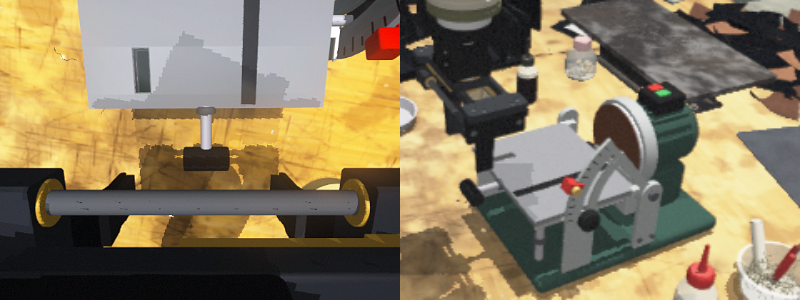

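In the wrist picture the handle's centre is at full pixel (288,221), against a predicted (288.6,223.6), so the estimate holds to about 1 mm. I'll go down and grip.

Call:
move_arm(
  rows=[
    {"translation":[0,-3,-25],"turn":0},
    {"translation":[0,0,-25],"turn":0},
    {"translation":[0,0,-20],"turn":0},
    {"translation":[0,0,-15],"turn":0},
    {"translation":[0,0,0],"turn":0},
  ],
)

```text
time_s: 14.15
tcp_pos: [0.4905, -0.1103, 0.2861]
eef_rot: [0.0, 0.997, 0.08, -0.001]
ft_force: [-0.3, -0.8, 0.4]
gripper_width: 0.0869
grip_force: 0.0
```

Call:
move_arm(
  rows=[
    {"translation":[0,0,0],"turn":0},
    {"translation":[0,0,0],"turn":0},
    {"translation":[0,0,0],"turn":0},
    {"translation":[0,0,0],"turn":0},
    {"translation":[0,0,0],"turn":0},
  ],
  gripper=0,
)

```text
time_s: 14.65
tcp_pos: [0.4907, -0.1109, 0.2871]
eef_rot: [-0.0, 0.997, 0.08, 0.0]
ft_force: [0.1, -0.6, 0.1]
gripper_width: 0.0553
grip_force: 0.0
```

Call:
move_arm(
  rows=[
    {"translation":[0,0,0],"turn":0},
    {"translation":[0,0,0],"turn":0},
    {"translation":[0,0,0],"turn":0},
    {"translation":[0,0,0],"turn":0},
    {"translation":[0,0,0],"turn":0},
  ],
)

```text
time_s: 15.15
tcp_pos: [0.4906, -0.1098, 0.2867]
eef_rot: [-0.001, 0.997, 0.08, -0.0]
ft_force: [-2.9, 5.2, 4.3]
gripper_width: 0.0397
grip_force: 30.0
```

Call:
move_arm(
  rows=[
    {"translation":[0.2,0,9.5],"turn":0},
    {"translation":[0.6,0.1,9.4],"turn":0},
    {"translation":[1,0.2,9.4],"turn":0},
    {"translation":[1.4,0.2,9.4],"turn":0},
    {"translation":[1.9,0.3,9.2],"turn":0},
  ],
)

```text
time_s: 15.65
tcp_pos: [0.4954, -0.1089, 0.3336]
eef_rot: [-0.001, 0.997, 0.08, -0.001]
ft_force: [0.8, 5.6, -4.7]
gripper_width: 0.0396
grip_force: 30.0
```

Call:
move_arm(
  rows=[
    {"translation":[2.2,0.4,9.2],"turn":0},
    {"translation":[2.6,0.4,9.1],"turn":0},
    {"translation":[3,0.5,9],"turn":0},
    {"translation":[3.4,0.5,8.8],"turn":0},
    {"translation":[3.6,0.6,8.7],"turn":0},
  ],
)

```text
time_s: 16.15
tcp_pos: [0.5102, -0.1064, 0.3781]
eef_rot: [-0.001, 0.997, 0.08, -0.001]
ft_force: [-0.5, 5.0, -5.0]
gripper_width: 0.0397
grip_force: 30.0
```

Call:
move_arm(
  rows=[
    {"translation":[0,0,0],"turn":0},
    {"translation":[0,0,0],"turn":0},
    {"translation":[0,0,0],"turn":0},
  ],
)

```text
time_s: 16.45
tcp_pos: [0.5101, -0.1065, 0.3779]
eef_rot: [-0.001, 0.997, 0.08, -0.001]
ft_force: [-2.3, 5.4, -2.7]
gripper_width: 0.0398
grip_force: 30.0
```

Run:
```python
from h import *
rd();z=readout.state()['tcp_pos'][2]-.164-.12
print('a',np.arcsin(z/.22),np.arcsin((z-.0027)/.22))
s=cam('side');t=cam('top');w=cam('wrist');cv2.imwrite('pics/g.png',np.hstack([cv2.resize(w['image'],(320,240)),cv2.resize(s['image'][185:265,230:390],(480,240),interpolation=2)]))
cv2.imwrite('pics/w9.png',w['image'])
```

```text
16.45 [ 0.5101 -0.1065  0.3779] line -80.8 q7 -1.11 w 0.0398 gf 30.0 [-2.3  5.4 -2.7]
a 0.44112612175892213 0.42759696899938854
```

View pics/g.png

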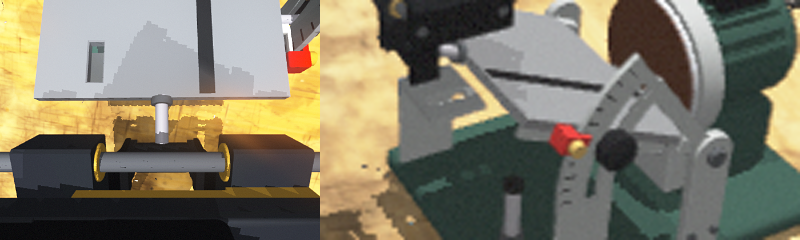

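The side crop shows the red clip at (572,140) with the pointer behind it. The knob is raised and the handle is gripped. As a check, I'll measure the index again from the wrist view and the table corner from the side view.

Run:
```python
from h import *
rd();w=cam('wrist');s=cam('side');t=cam('top')
y=np.radians(9.1);H=np.array([.7065,-.0744,.12]);ex=np.array([np.cos(y),np.sin(y),0]);ey=np.array([-np.sin(y),np.cos(y),0])
P={}
for n,c in(('w',w),('s',s),('t',t)):
    for k in masks(c,(0,150,80),(6,255,255),20):
        m=cv2.moments(k);p=(m['m10']/m['m00'],m['m01']/m['m00']);o,d=ray(c,*p);q=o+d*(-.109-ey@(o-H))/(ey@d)-H
        r=np.hypot(q[2],ex@q)
        if .11<r<.17: P[n]=p;print(n,p,cv2.contourArea(k),'i',np.arctan2(q[2],-ex@q),'r',r)
for a,b in(('w','s'),('w','t'),('s','t')):
    if a in P and b in P:
        q,g=tri(dict(w=w,s=s,t=t)[a],P[a],dict(w=w,s=s,t=t)[b],P[b]);q=q-H;print(a,b,'i',np.arctan2(q[2],-ex@q),'y',ey@q,'r',np.hypot(q[2],ex@q),'gap',g)
for a in(.37,.43,.49):
    p=H-ex*(.175*np.cos(a)+.004*np.sin(a))-.098*ey+np.array([0,0,.175*np.sin(a)+.004*np.cos(a)]);print(a,'FR side',np.round(proj(s,p),1),'wrist',np.round(proj(w,p),1))
```

```text
16.6 [ 0.5101 -0.1065  0.3779] line -80.8 q7 -1.11 w 0.0398 gf 30.0 [-2.9  5.7 -1.3]
w (522.4253632760898, 105.71202113606341) 1514.0 i 0.43975714316767833 r 0.14142769747345071
s (311.07766990291265, 230.5728155339806) 51.5 i 0.41482220907558703 r 0.14280972803885597
s (362.8095238095238, 172.02380952380952) 21.0 i 1.477340271109207 r 0.16991667417592596
w s i 1.1085974060232588 y -0.0917054188048421 r 0.1765332909718419 gap 0.1266094608214026
0.37 FR side [294.5 228.4] wrist [495.1 187.6]
0.43 FR side [296.3 224.1] wrist [508.4 182.8]
0.49 FR side [298.3 219.9] wrist [523.3 175.8]
```

Run:
```python
from h import *
s=cam('side');print([cv2.boundingRect(k) for k in masks(s,(5,150,100),(15,255,255),15)])
print(manip.finish_job())
```

```text
[(192, 175, 12, 10)]
the job is handed in; nothing more can be done
None
```

I handed the job in with the table held at about 0.43 rad; I measured the red index at 0.415–0.44 rad, but the white pointer was hidden behind the clip, so the match is calculated rather than seen. The zero pin is out and let go near the middle of the dish, standing upright on its cross bar rather than lying flat.

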